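# Hand over the heavier pattern weight

### The job

Two pattern weights stand on the leather bench and look the same, but one is filled with lead and the other is an empty shell. Lift each of them clear of the bench in turn to feel which is heavier, leave the lighter one standing upright back where it was, and finish while holding the heavier one upright and still over the middle of the white insole pattern, about a hand's width above it, for me to take from your grip. Do not drop or tip over either weight, and leave the pattern, jar, spool and hammer where they lie.

Things in the scene. Friction and masses are not known exactly. Their poses are not given: they have to be found in the camera images.
- weight_a: Steel pattern weight, upright on the bare bench (height 0): cylinder 52 mm across and 36 mm tall, then a neck 18 mm across, then a knob 28 mm across with straight sides from 54 to 74 mm above the underside (74 mm overall). Origin: centre of the underside, z up along its axis. The other weight looks the same; neither look, place nor name tells the heavier.
- weight_b: The other steel pattern weight: same shape, sizes, origin and axes as weight_a, standing at least 115 mm from it. Each weighs between 0.3 and 0.8 kg and they differ by at least 0.17 kg, about 2 N; either one may be the heavier, at random.
- pattern: White rigid insole pattern (the outline of a sole, 245 mm long, 84 mm wide at the toe end and 60 mm at the heel end, 5 mm thick), lying loose on a flat tan piece of leather 3 mm thick, so that its top is 8 mm above the bench. Origin: middle of its length and width, on its underside; x points to the toe, z up.
- jar: Bystander: closed amber glass jar with black cap, 64 mm across, 75 mm tall, upright. Origin: centre of its underside.
- spool: Bystander: wooden thread spool, 42 mm across, 50 mm tall, upright. Origin: centre of its underside.
- hammer: Bystander: hammer with wooden handle, 260 mm long, lying flat with the handle about crosswise to the robot; at most 30 mm tall. Origin: middle of its length, at bench height; its x axis points to the head.
- bench: The bench: a fixed flat pale top at height 0 on which everything stands. The empty weight bears on it with less than 4.2 N, the filled one with more than 5.7 N. Origin: middle of its top.
There are look-alikes about, which are no part of the job. Several things look just like the pattern: the one meant starts farthest to the robot's left.

How it is judged:
On the way, in this order (a step that is already met when the one before it is completed fails the run):
1. the lighter weight (before or after the heavier) is lifted clear of the bench in the grip while the heavier stands on the bench (((height (world z) of weight_a above 0.015 m and contact force between weight_a and the fingers above 1 N and height (world z) of weight_b below 0.004 m and contact force between weight_b and bench above 5 N) or (height (world z) of weight_b above 0.015 m and contact force between weight_b and the fingers above 1 N and height (world z) of weight_a below 0.004 m and contact force between weight_a and bench above 5 N))), for 0.3 s.
2. both weights stand upright on the bench again, let go (height (world z) of each of weight_a, weight_b below 0.004 m and angle between each of weight_a, weight_b's own z axis and vertical below 0.1 rad and contact force between each of weight_a, weight_b and the fingers below 0.1 N), for 0.2 s.
At the end, for the whole second after the job is handed in: Heavier weight in the grip, underside 45-220 mm above the bench, axis within 40 mm of the pattern's middle, upright within 15 deg, still; lighter one upright on the bench, let go, within 40 mm of its start; pattern moved under 15 mm; jar, spool, hammer under 20 mm (((contact force between weight_a and the fingers above 1 N and height (world z) of weight_a between 0.045 and 0.22 m and horizontal distance between weight_a and pattern below 0.04 m and angle between weight_a's own z axis and vertical below 0.26 rad and linear speed of weight_a below 0.03 m/s and contact force between weight_a and pattern below 0.1 N and contact force between weight_a and weight_b below 0.1 N and height (world z) of weight_b below 0.004 m and angle between weight_b's own z axis and vertical below 0.1 rad and contact force between weight_b and the fingers below 0.1 N and distance of weight_b from where it was at the start of the episode below 0.04 m and linear speed of weight_b below 0.02 m/s and contact force between weight_b and bench below 5 N) or (contact force between weight_b and the fingers above 1 N and height (world z) of weight_b between 0.045 and 0.22 m and horizontal distance between weight_b and pattern below 0.04 m and angle between weight_b's own z axis and vertical below 0.26 rad and linear speed of weight_b below 0.03 m/s and contact force between weight_b and pattern below 0.1 N and contact force between weight_b and weight_a below 0.1 N and height (world z) of weight_a below 0.004 m and angle between weight_a's own z axis and vertical below 0.1 rad and contact force between weight_a and the fingers below 0.1 N and distance of weight_a from where it was at the start of the episode below 0.04 m and linear speed of weight_a below 0.02 m/s and contact force between weight_a and bench below 5 N)) and distance of pattern from where it was at the start of the episode below 0.015 m and distance of each of jar, spool, hammer from where it was at the start of the episode below 0.02 m); the arm keeps its last pose, push and grip.
It fails at once if a weight is dropped (falls free faster than 0.4 m/s, about 8 mm of fall) ((linear speed of weight_a above 0.4 m/s and contact force between weight_a and the fingers below 0.1 N) or (linear speed of weight_b above 0.4 m/s and contact force between weight_b and the fingers below 0.1 N)).
It fails at once if a weight is tipped over (leans more than 45 degrees) (angle between any of weight_a, weight_b's own z axis and vertical above 0.8 rad).
It fails at once if the pattern is shifted 15 mm or the jar, spool or hammer 20 mm (distance of pattern from where it was at the start of the episode above 0.015 m or distance of any of jar, spool, hammer from where it was at the start of the episode above 0.02 m).
It also fails if it takes over 72 s, if anything falls off the work surface, if the arm or the gripper's body presses on something with over 40 N, if the wrist force passes 120 N, or if a joint passes its speed limit or range.

### The arm

A 6-joint arm with a two-finger parallel gripper is mounted at the origin on the work surface. World frame = base frame: x ahead of the robot, y to its left, z up, the work surface at z = 0. Lengths are in m, angles in rad, forces in N, time in s.
With the tool pointing down it reaches from about 0.3 to 0.825 m from the base axis. Payload 5.4 kg.
Tool frame: the origin (TCP) lies at the very end of the fingers, on their centre line; the grasp point (between the pads) lies grip_depth behind it (grip_depth is the distance from the TCP to the grasp point, in m); y points along the fingers, x is the direction in which the jaws open and shut, and the axes are right-handed (so a half turn about y gives the same grasp; the last joint's range is limited). The gripper opens to 92 mm and grips with 3 to 60 N. Pads are 20 mm wide; open, the fingers measure 128 mm over their backs; the gripper's body (75 mm by 189 mm) begins 69 mm behind the grasp point.
Start: joints at [-1.405, 0.158, 1.597, -0, 1.386, -0.21], TCP at [0.211, -0.535, 0.215] pointing down, gripper open.
Joint ranges: [-2.91, 2.91], [-0.94, 2.29], [0.18, 2.7], [-1.29, 4.43], [0.17, 2.64], [-3, 3]. Speed limits (rad/s): [2.57, 2.57, 3.14, 3.14, 3.14, 3.14].

### API

Orientations are given as a unit quaternion [w, x, y, z].
In Python, from plant import * gives the robot as it stands.
- The arm moves only by the tool step_arm, never from a script. Its argument "moves" is a list of rows, each a list of 6 numbers: the shift along the tool's x, y, z in m, then the turn, a rotation vector about the tool's x, y, z in degrees. A call has 1 to 5 rows; each row shifts and turns the commanded pose from where the row before left it, along the tool's axes as they then stand; what a row does not reach is not made up. A row lasts 1/12 s, in which the tool goes at most 41.7 mm and 7.16 degrees, less where a joint would pass 70% of its speed; a pose out of reach is approached as far as the arm can. A call with a gripper value outside its range is refused whole. "fingers" is the opening, from 0 (shut) to 1 (fully open), set as the call begins (left out, the last holds). The fingers move at their own pace and stop on an object; "grip_force" is the grip in N (left out, the last holds). Time passes only in rows, so rows that do not move let the fingers close. It gives the time, the measured TCP pose, the force and the opening at its end, in the units of the state.
- get_obs(): the state, without advancing time (a new reading comes with each control period).
- get_image(name): name is "side" or "top" or "wrist"; returns (picture, depth): 420x560x3 uint8, red, green, blue; 420x560 float32, m along the optical axis (not along the pixel's ray), 0 where there is no reading.
- camera_info(name): a dict with "fx", "fy", "cx", "cy" (pixels), "k1" (the pictures are not rectified: a ray, as slopes to the right and down, at radius r is drawn at 1 + k1 r^2 times it, then the intrinsics apply), "view" (4x4, takes a point from world to camera coordinates). Camera axes: x right, y up, looking along -z (the intrinsics and any distortion apply to the point x, -y, -z); pixel columns grow to the right and rows downward; lengths in m; the calibration is good to about 2 mm. A picture is of the moment at which its call begins: read the wrist's pose just before it. camera_info takes no time and is no camera call; for the wrist camera it gives the pose at the moment of the call.
- job_done(): hands the job in, once; it reports no verdict.
Trained networks look in the newest picture that a camera, given by its name, has taken for a name from the list of things; names that differ only in an ending like _2 or _b are one class to them, and where a whole thing is asked for, a point or a joint stands for the part that bears it (a point fixed in the world has none). Each returns a list of dicts, best first, with "confidence" (0 to 1); they miss things now and then, are a little off and sometimes report something else, mostly with a low value. They report only what shows in the picture. A call takes as long as a camera call. They do not tell look-alikes from the thing itself.
- recognise(camera, thing): "xyz" ([x, y, z] in m, in the coordinates of the camera as it stood for that picture, good to about 4 mm: the middle of the surface that is visible of it).
- trace(camera, thing): "region" (420x560 bool, what is visible of it).
The state is a dict: "time": time; "q": joint angles; "dq": joint speeds; "tau": joint torques, N m; "eef_pos": TCP position; "orientation": TCP orientation; "contact_force": force on the tool from outside, world axes, zero at the start; "ft_torque": the same for the moment, N m; "gripper_width": opening from 0.0 (shut) to 1.0 (fully open).
Only numpy, scipy, OpenCV 4.12 (cv2) and the standard library are available. Lean on these libraries where they do the work, as an engineer would, in place of code of your own. Each camera call takes 0.05 s, during which the arm holds its last target.

## Working session

There is one attempt and no reset: what is moved stays moved. The work goes in short steps, Python scripts to look and compute and a tool call to move; the robot and the scene stay as the last step left them, time stands still between calls to the robot, and variables do not carry over. Pictures are saved under pics/ and viewed, and the job is handed in when it is done.

Besides the shell and the picture viewer there is one more tool, called after ">>>" by a JSON object that holds its "api" and its "payload", one argument or row to a line. step_arm: Moves the arm, as the interface text tells. Its arguments: {"type":"object","properties":{"moves":{"type":"array","items":{"type":"array","items":{"type":"number"}}},"fingers":{"type":"number"},"grip_force":{"type":"number"}},"required":["moves"]}

```bash
ls; mkdir -p pics
cat > h.py <<'E'
from plant import *
import numpy as np, cv2
def save(n,im): cv2.imwrite('pics/'+n+'.png',cv2.cvtColor(im,cv2.COLOR_RGB2BGR))
def toworld(info,p): 
    V=np.array(info['view']); return (np.linalg.inv(V)@np.append(p,1))[:3]
def px2world(info,u,v,d):
    x=(u-info['cx'])/info['fx'];y=(v-info['cy'])/info['fy'];k=info['k1']
    a,b=x,y
    for _ in range(20):
        s=1+k*(a*a+b*b);a,b=x/s,y/s
    return toworld(info,[a*d,-b*d,-d])
E
python3 - <<'E'
from h import *
o=get_obs();print(o)
try: print(grip_depth)
except Exception as e: print(e)
import plant;print([x for x in dir(plant) if x[0]!='_'])
for c in ['top','side']:
    im,d=get_image(c);save(c+'0',im);i=camera_info(c)
    for t in ['weight_a','pattern','jar','spool','hammer']:
        for r in recognise(c,t): print(c,t,round(r['confidence'],2),toworld(i,r['xyz']).round(3))
E
```

```text
pics
{'time': 0.0, 'q': array([-1.40510629e+00,  1.59034401e-01,  1.59825783e+00, -2.09346766e-05,
        1.38616859e+00, -2.10077274e-01]), 'dq': array([ 1.89527020e-03,  1.92506606e-04, -8.50695601e-05, -2.89794114e-04,
        8.19682882e-04,  3.49041932e-04]), 'tau': array([-8.74692523e-04, -3.85584426e+01, -3.22100687e+01,  6.99633197e-02,
        3.77721002e-02, -1.42753865e-04]), 'eef_pos': array([ 0.2108968 , -0.53424829,  0.21361432]), 'orientation': array([ 0.58506375, -0.58411922,  0.39827127, -0.39734763]), 'contact_force': array([-0.15821996, -0.71050279, -0.08576843]), 'ft_torque': array([-0.0248746 ,  0.00177113,  0.01869222]), 'gripper_width': 0.9970562162189662}
0.0187
['Unreachable', 'camera_info', 'get_image', 'get_obs', 'grip_depth', 'job_done', 'recognise', 'trace']
top weight_a 0.61 [0.46  0.003 0.03 ]
top weight_a 0.53 [0.466 0.185 0.033]
top weight_a 0.33 [0.713 0.347 0.073]
top pattern 0.91 [ 0.554 -0.252  0.002]
top pattern 0.76 [ 0.201 -0.332  0.006]
top jar 0.95 [0.714 0.345 0.071]
top spool 0.76 [0.466 0.393 0.052]
top hammer 0.95 [0.691 0.109 0.017]
side weight_a 0.91 [0.459 0.197 0.037]
side weight_a 0.62 [0.461 0.008 0.043]
side pattern 0.97 [ 0.594 -0.242  0.013]
side pattern 0.7 [ 0.216 -0.25   0.009]
side jar 0.75 [0.698 0.364 0.053]
side spool 0.61 [0.457 0.401 0.039]
side hammer 0.61 [0.687 0.131 0.023]
```

View pics/top0.png

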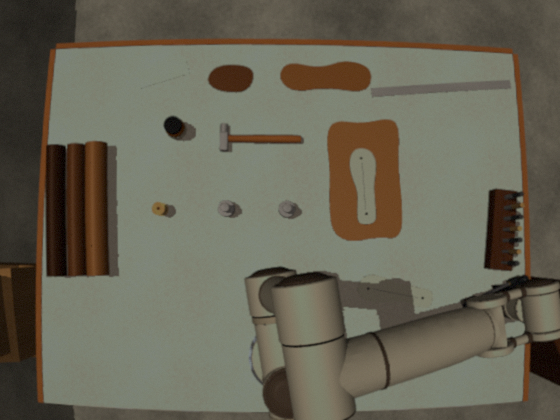

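View pics/side0.png

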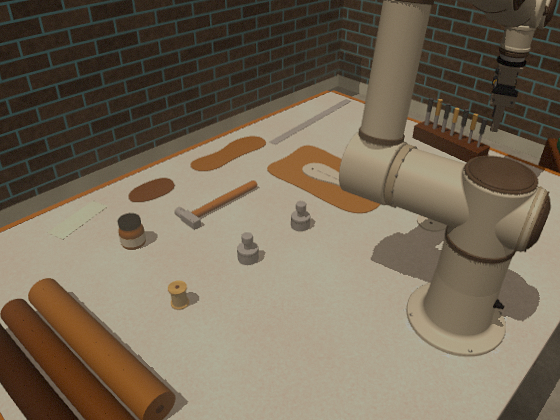

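Run:
```python
from h import *
im,d=get_image('top');i=camera_info('top')
def crop(n,im,u0,v0,u1,v1,s):
    c=cv2.resize(im[v0:v1,u0:u1],None,fx=s,fy=s,interpolation=cv2.INTER_CUBIC);c=cv2.convertScaleAbs(c,alpha=1.5);save(n,c)
crop('t_l',im,120,60,320,240,4); crop('t_r',im,320,110,530,320,2.8)
im2,_=get_image('side'); crop('s_l',im2,40,180,320,310,2.8)
for n,t in [('top','weight_a'),('top','pattern')]:
    for r in trace(n,t):
        m=r['region'];v,u=np.nonzero(m);
        P=np.array([px2world(i,a,b,d[b,a]) for a,b in zip(u,v)])
        print(t,r['confidence'],len(u),u.mean(),v.mean(),P.min(0).round(3),P.max(0).round(3),np.median(P,0).round(3))
```

```text
weight_a 0.77 248 225.875 208.0483870967742 [ 0.441  0.162 -0.004] [0.494 0.219 0.08 ] [0.464 0.185 0.036]
weight_a 0.49 211 286.1706161137441 208.74881516587678 [ 0.441 -0.025 -0.001] [0.488 0.025 0.079] [0.463 0.    0.037]
pattern 0.94 1581 364.0771663504111 183.044908285895 [ 0.352 -0.29  -0.005] [0.669 0.036 1.468] [ 0.557 -0.251  0.007]
pattern 0.89 1589 392.6230333543109 291.3813719320327 [ 0.153 -0.476 -0.008] [0.352 0.036 1.468] [ 0.203 -0.331  0.004]
```

View pics/t_l.png

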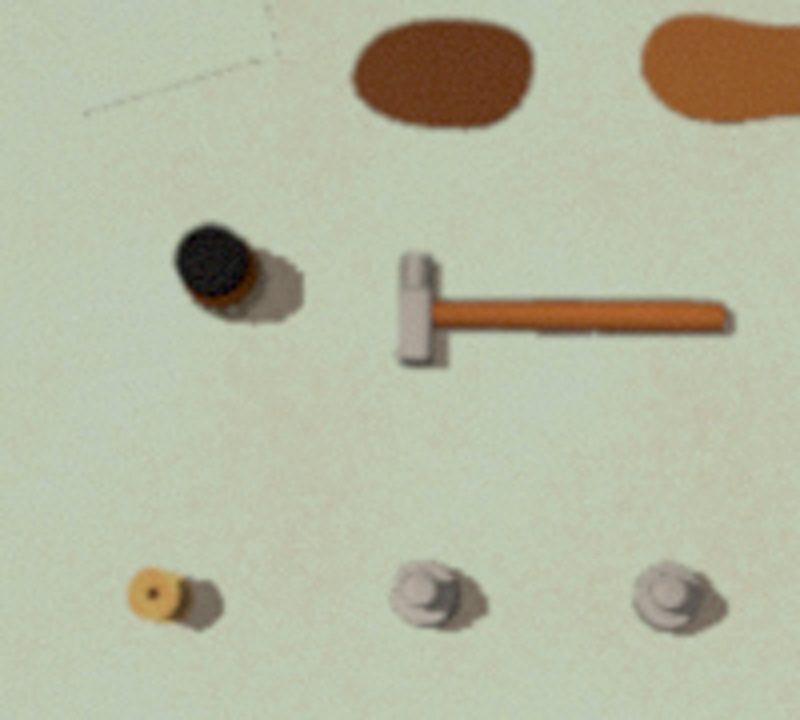

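View pics/t_r.png

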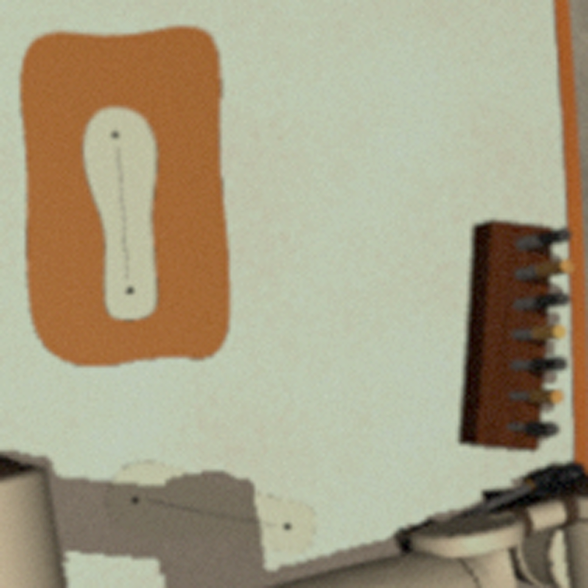

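View pics/s_l.png

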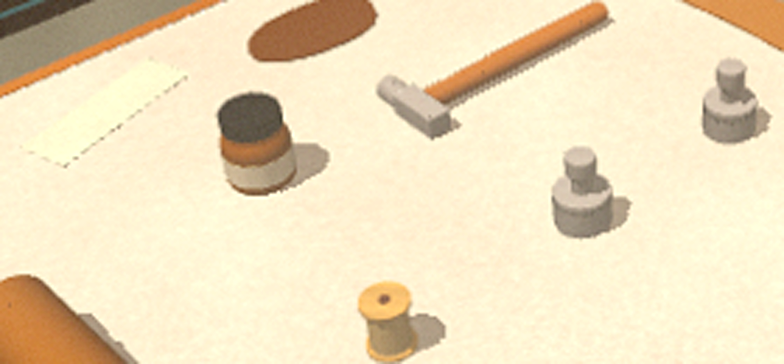

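```bash
cat >> h.py <<'E'
from scipy.spatial.transform import Rotation as R
def rot(o): q=o['orientation']; return R.from_quat([q[1],q[2],q[3],q[0]])
def goto(p,ax=None):
    """print delta in tool axes to world target p"""
    o=get_obs();r=rot(o);print('t',round(o['time'],2),'pos',o['eef_pos'].round(4),'F',o['contact_force'].round(2),'w',round(o['gripper_width'],3))
    print('axes x,y,z (cols):\n',r.as_matrix().round(3))
    d=np.array(p)-o['eef_pos'];print('delta tool',r.inv().apply(d).round(4))
    # rotation correction to vertical y
    y=r.apply([0,1,0]);c=np.cross(y,[0,0,-1]);print('tilt corr (tool, deg)',np.degrees(r.inv().apply(c)).round(2))
E
python3 - <<'E'
from h import *
im,d=get_image('top');i=camera_info('top')
for r in trace('top','weight_a'):
    v,u=np.nonzero(r['region']);
    P=np.array([px2world(i,a,b,d[b,a]) for a,b in zip(u,v)])
    k=P[P[:,2]>.06]; print('knob',len(k),k.mean(0).round(4),k.min(0).round(3),k.max(0).round(3))
    k=P[(P[:,2]>.025)&(P[:,2]<.045)]; print('base',(k.min(0)+k.max(0)).round(3)/2)
r=max(trace('top','pattern'),key=lambda r:-np.nonzero(r['region'])[0].mean())
m=r['region'].astype(np.uint8);n,l,s,c=cv2.connectedComponentsWithStats(m);j=1+np.argmax(s[1:,4]);m=(l==j)
v,u=np.nonzero(m)
D=np.median(d[m]);P=np.array([px2world(i,a,b,D) for a,b in zip(u,v)])
print('pat',np.median(P[:,2]),cv2.minAreaRect(P[:,:2].astype(np.float32)),P.min(0).round(3),P.max(0).round(3))
save('m',(im*(0.5+0.5*m[...,None])).astype(np.uint8)[100:320,200:450])
goto([.462,0,.16])
E
```

```text
knob 67 [0.4654 0.1883 0.0718] [0.453 0.176 0.064] [0.478 0.201 0.079]
base [0.467 0.187 0.034]
knob 67 [ 0.4638 -0.0005  0.0928] [ 0.352 -0.014  0.062] [0.479 0.036 1.468]
base [0.4645 0.     0.0345]
pat 0.006859204744353198 ((0.5423694849014282, -0.24540144205093384), (0.24050544202327728, 0.07850164920091629), 1.4853285551071167) [ 0.423 -0.286 -0.004] [ 0.663 -0.205  0.016]
t 0.95 pos [ 0.211  -0.5349  0.2146] F [ 0.1  -0.41  1.09] w 0.998
axes x,y,z (cols):
 [[ 0.367  0.     0.93 ]
 [-0.93  -0.     0.367]
 [ 0.    -1.    -0.   ]]
delta tool [-0.4055  0.0546  0.4298]
tilt corr (tool, deg) [0. 0. 0.]
```

View pics/m.png

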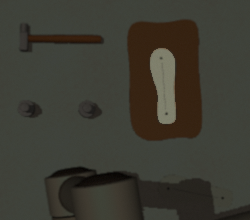

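>>> {"api": "step_arm", "payload": {
  "moves": [
    [-0.025,0,0.0265,0,0,0],
    [-0.025,0,0.0265,0,0,0],
    [-0.025,0,0.0265,0,0,0],
    [-0.025,0,0.0265,0,0,0],
    [-0.025,0,0.0265,0,0,0]
  ],
  "fingers": 1
}}

```text
time: 1.37
eef_pos: [0.2888, -0.3684, 0.2146]
orientation: [0.584, -0.584, 0.398, -0.398]
contact_force: [1.2, 0.4, -0.8]
gripper_width: 0.999
```

>>> {"api": "step_arm", "payload": {
  "moves": [
    [-0.025,0,0.0265,0,0,0],
    [-0.025,0,0.0265,0,0,0],
    [-0.025,0,0.0265,0,0,0],
    [-0.025,0,0.0265,0,0,0],
    [-0.025,0,0.0265,0,0,0]
  ]
}}

```text
time: 1.78
eef_pos: [0.3662, -0.2035, 0.2148]
orientation: [-0.584, 0.585, -0.398, 0.398]
contact_force: [1.8, 0.6, -0.2]
gripper_width: 0.999
```

>>> {"api": "step_arm", "payload": {
  "moves": [
    [-0.025,0,0.0265,0,0,0],
    [-0.025,0.01,0.0265,0,0,0],
    [-0.025,0.02,0.0265,0,0,0],
    [-0.02,0.02,0.02,0,0,0],
    [0,0,0,0,0,0]
  ]
}}

```text
time: 2.2
eef_pos: [0.4221, -0.075, 0.1609]
orientation: [0.586, -0.585, 0.399, -0.394]
contact_force: [0.3, -0.1, -1.1]
gripper_width: 1.0
```

Run:
```python
from h import *
goto([.4645,0,.14])
im,d=get_image('wrist');save('w1',im);i=camera_info('wrist')
for r in recognise('wrist','weight_a'):print(r['confidence'],toworld(i,r['xyz']).round(4))
for r in trace('wrist','weight_a'):
    v,u=np.nonzero(r['region']);
    P=np.array([px2world(i,a,b,d[b,a]) for a,b in zip(u,v) if d[b,a]>0])
    k=P[(P[:,2]>.068)&(P[:,2]<.085)]; print('knob',len(k),np.median(k,0).round(4),k.min(0).round(4),k.max(0).round(4))
```

```text
t 2.2 pos [ 0.4221 -0.075   0.1609] F [ 0.33 -0.05 -1.09] w 1.0
axes x,y,z (cols):
 [[ 0.372 -0.005  0.928]
 [-0.928  0.005  0.372]
 [-0.006 -1.    -0.003]]
delta tool [-0.0537  0.021   0.0673]
tilt corr (tool, deg) [ 0.18 -0.   -0.36]
0.94 [0.4709 0.1673 0.0337]
0.61 [ 0.4644 -0.011   0.0352]
  return _methods._mean(a, axis=axis, dtype=dtype,
  ret = um.true_divide(
Traceback (most recent call last):
ValueError: zero-size array to reduction operation minimum which has no identity
```

View pics/w1.png

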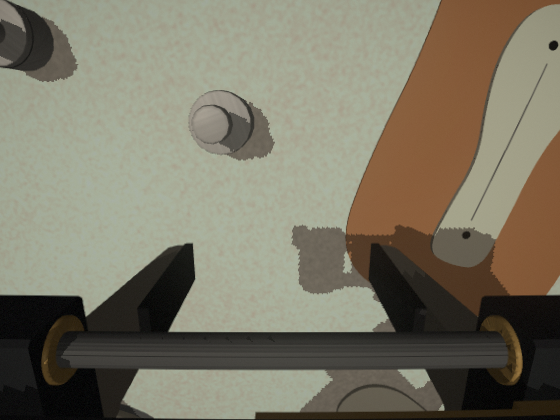

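Run:
```python
from h import *
o=get_obs();im,d=get_image('wrist');i=camera_info('wrist')
print(o['eef_pos'])
for r in trace('wrist','weight_a'):
    v,u=np.nonzero(r['region']);
    if not len(u): continue
    P=np.array([px2world(i,a,b,d[b,a]) for a,b in zip(u,v) if d[b,a]>0])
    print(r['confidence'],u.mean(),v.mean(),np.percentile(P[:,2],[5,50,95]).round(4))
    for lo,hi in [(.07,.08),(.03,.042)]:
        k=P[(P[:,2]>lo)&(P[:,2]<hi)]
        if len(k)>9: print(len(k),cv2.minEnclosingCircle(k[:,:2].astype(np.float32)),np.median(k,0).round(4))
```

```text
[ 0.42357927 -0.08041115  0.16496408]
0.77 20.449133383571965 40.88093443858327 [0.0044 0.0296 0.0369]
1293 ((0.46861469745635986, 0.1786477118730545), 0.024533981457352638) [0.4708 0.1695 0.0358]
0.75 213.40518292682927 121.80518292682927 [0.0307 0.0369 0.0749]
1160 ((0.46571433544158936, -0.002964837709441781), 0.01419383380562067) [ 0.4659 -0.0033  0.0741]
1866 ((0.4659287929534912, -0.0028774586971849203), 0.02632865682244301) [ 0.4725 -0.0108  0.0362]
```

Run:
```python
from h import *
goto([.466,-.002,.12])
```

```text
t 2.45 pos [ 0.4239 -0.0815  0.1657] F [ 0.11 -0.54 -0.44] w 1.004
axes x,y,z (cols):
 [[ 0.366  0.002  0.931]
 [-0.931 -0.001  0.366]
 [ 0.002 -1.     0.001]]
delta tool [-0.0587  0.0457  0.0682]
tilt corr (tool, deg) [-0.07 -0.    0.1 ]
```

>>> {"api": "step_arm", "payload": {
  "moves": [
    [-0.02,0.015,0.023,0,0,0],
    [-0.02,0.015,0.023,0,0,0],
    [-0.0187,0.0157,0.0222,0,0,0],
    [0,0,0,0,0,0],
    [0,0,0,0,0,0]
  ],
  "grip_force": 40
}}

```text
time: 2.87
eef_pos: [0.4655, -0.0008, 0.1189]
orientation: [-0.585, 0.585, -0.398, 0.397]
contact_force: [-0.4, -1.4, 0.5]
gripper_width: 1.002
```

>>> {"api": "step_arm", "payload": {
  "moves": [
    [0,0,0,0,0,0],
    [0,0,0,0,0,0]
  ]
}}

```text
time: 3.03
eef_pos: [0.466, -0.0021, 0.1201]
orientation: [0.584, -0.584, 0.398, -0.399]
contact_force: [-0.2, 0.3, 1.0]
gripper_width: 1.004
```

Run:
```python
from h import *
goto([.466,-.002,.046])
im,d=get_image('wrist');save('w2',im)
```

```text
t 3.03 pos [ 0.466  -0.0021  0.1201] F [-0.17  0.26  0.98] w 1.004
axes x,y,z (cols):
 [[ 0.365  0.002  0.931]
 [-0.931 -0.001  0.365]
 [ 0.002 -1.     0.002]]
delta tool [-0.0002  0.0741 -0.0001]
tilt corr (tool, deg) [-0.1  0.   0.1]
```

View pics/w2.png

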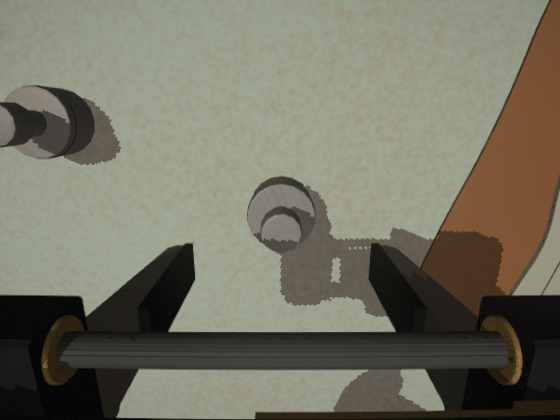

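Knob sits at pixel (282, 230), centred between the fingers (midline ~282). Descending.

>>> {"api": "step_arm", "payload": {
  "moves": [
    [0,0.02,0,0,0,0],
    [0,0.02,0,0,0,0],
    [0,0.02,0,0,0,0],
    [0,0.014,0,0,0,0],
    [0,0,0,0,0,0]
  ]
}}

```text
time: 3.5
eef_pos: [0.4631, -0.0009, 0.0428]
orientation: [-0.584, 0.585, -0.4, 0.397]
contact_force: [0.0, -0.9, 0.6]
gripper_width: 0.999
```

>>> {"api": "step_arm", "payload": {
  "moves": [
    [0,0,0,0,0,0],
    [0,0,0,0,0,0]
  ]
}}

```text
time: 3.67
eef_pos: [0.4664, -0.0013, 0.0463]
orientation: [0.585, -0.584, 0.397, -0.399]
contact_force: [0.1, 0.4, -0.4]
gripper_width: 1.002
```

Run:
```python
from h import *
goto([.466,-.002,.046])
im,d=get_image('wrist');save('w3',im)
```

```text
t 3.67 pos [ 0.4664 -0.0013  0.0463] F [ 0.1   0.36 -0.37] w 1.002
axes x,y,z (cols):
 [[ 0.366  0.002  0.931]
 [-0.931 -0.001  0.366]
 [ 0.001 -1.     0.002]]
delta tool [ 0.0005  0.0003 -0.0006]
tilt corr (tool, deg) [-0.11  0.    0.08]
```

View pics/w3.png

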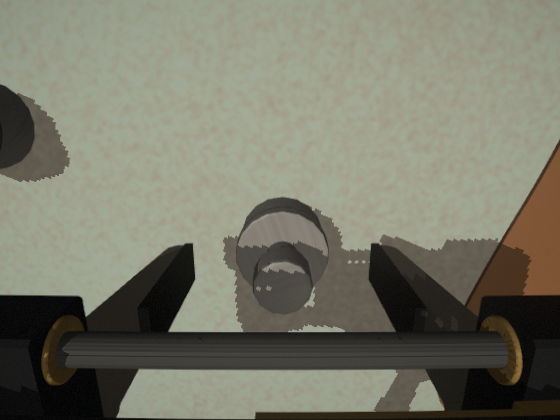

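>>> {"api": "step_arm", "payload": {
  "moves": [
    [0,0,0,0,0,0],
    [0,0,0,0,0,0],
    [0,0,0,0,0,0],
    [0,0,0,0,0,0],
    [0,0,0,0,0,0]
  ],
  "fingers": 0,
  "grip_force": 40
}}

```text
time: 4.13
eef_pos: [0.4655, -0.0005, 0.0451]
orientation: [0.585, -0.585, 0.398, -0.398]
contact_force: [-0.2, 0.2, 0.6]
gripper_width: 0.659
```

>>> {"api": "step_arm", "payload": {
  "moves": [
    [0,0,0,0,0,0],
    [0,0,0,0,0,0],
    [0,0,0,0,0,0],
    [0,0,0,0,0,0],
    [0,0,0,0,0,0]
  ]
}}

```text
time: 4.55
eef_pos: [0.4656, -0.0008, 0.045]
orientation: [-0.585, 0.585, -0.397, 0.398]
contact_force: [1.1, -1.4, -2.1]
gripper_width: 0.302
```

Closed on 0.302 (27.8 mm), which matches the 28 mm knob. Lifting about 50 mm.

>>> {"api": "step_arm", "payload": {
  "moves": [
    [0,0,0,0,0,0],
    [0,0,0,0,0,0],
    [0,-0.004,0,0,0,0],
    [0,-0.01,0,0,0,0],
    [0,-0.01,0,0,0,0]
  ]
}}

```text
time: 4.97
eef_pos: [0.4644, -0.0002, 0.069]
orientation: [-0.584, 0.585, -0.399, 0.397]
contact_force: [-1.0, -0.6, -3.2]
gripper_width: 0.296
```

>>> {"api": "step_arm", "payload": {
  "moves": [
    [0,-0.01,0,0,0,0],
    [0,-0.01,0,0,0,0],
    [0,-0.006,0,0,0,0],
    [0,0,0,0,0,0],
    [0,0,0,0,0,0]
  ]
}}

```text
time: 5.38
eef_pos: [0.4657, -0.0006, 0.0954]
orientation: [0.585, -0.584, 0.397, -0.398]
contact_force: [-0.5, -0.6, -3.6]
gripper_width: 0.297
```

>>> {"api": "step_arm", "payload": {
  "moves": [
    [0,0,0,0,0,0],
    [0,0,0,0,0,0],
    [0,0,0,0,0,0],
    [0,0,0,0,0,0]
  ]
}}

```text
time: 5.72
eef_pos: [0.465, -0.0004, 0.0944]
orientation: [-0.584, 0.585, -0.398, 0.397]
contact_force: [-0.4, 0.4, -3.4]
gripper_width: 0.293
```

Run:
```python
from h import *
im,d=get_image('wrist');save('w4',im)
F=[]
for _ in range(6):
    F.append(get_obs()['contact_force']);im,d=get_image('side')
save('s4',im[150:350,100:400])
print(np.round(F,2),np.mean(F,0))
goto([.466,-.002,.046])
```

```text
[[ 0.57 -0.62 -3.81]
 [ 0.54 -0.45 -2.64]
 [ 0.87 -0.31 -3.11]
 [-0.44 -0.5  -3.93]
 [-0.13 -0.13 -2.94]
 [ 0.23 -0.3  -3.47]] [ 0.27459432 -0.38719029 -3.31516719]
t 6.07 pos [ 0.4654 -0.0005  0.0949] F [-0.36 -0.12 -3.04] w 0.297
axes x,y,z (cols):
 [[ 0.367 -0.     0.93 ]
 [-0.93   0.     0.367]
 [-0.    -1.    -0.   ]]
delta tool [0.0016 0.0489 0.0001]
tilt corr (tool, deg) [ 0.  0. -0.]
```

View pics/s4.png

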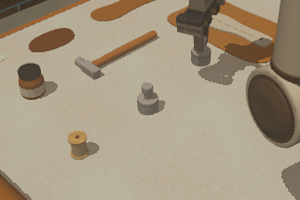

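Held at 3.3 N, so this is the lighter one (under 4.2 N). The picture shows it clear of the bench at about (200, 57) in the crop and upright. Setting it back where it was.

>>> {"api": "step_arm", "payload": {
  "moves": [
    [0,0.01,0,0,0,0],
    [0,0.012,0,0,0,0],
    [0,0.012,0,0,0,0],
    [0,0.008,0,0,0,0],
    [0,0.004,0,0,0,0]
  ]
}}

```text
time: 6.48
eef_pos: [0.4641, -0.0002, 0.0471]
orientation: [-0.584, 0.585, -0.399, 0.397]
contact_force: [-0.2, 0.2, -2.9]
gripper_width: 0.297
```

>>> {"api": "step_arm", "payload": {
  "moves": [
    [0,0,0,0,0,0],
    [0,0.002,0,0,0,0],
    [0,0.001,0,0,0,0],
    [0,0,0,0,0,0],
    [0,0,0,0,0,0]
  ]
}}

```text
time: 6.9
eef_pos: [0.4657, -0.0006, 0.0463]
orientation: [0.585, -0.584, 0.397, -0.398]
contact_force: [-0.1, -0.1, -3.2]
gripper_width: 0.293
```

Run:
```python
from h import *
F=[]
for _ in range(4):
    im,d=get_image('side');F.append(get_obs()['contact_force'])
print(np.round(F,2),np.mean(F,0))
goto([.466,-.002,.046])
```

```text
[[ 0.61  0.47 -3.3 ]
 [-0.22  0.47 -3.39]
 [ 0.21  0.74 -2.78]
 [-1.23  0.55 -2.8 ]] [-0.15465743  0.55859586 -3.06844765]
t 7.1 pos [ 0.4655 -0.0006  0.0461] F [-1.23  0.55 -2.8 ] w 0.291
axes x,y,z (cols):
 [[ 0.367  0.     0.93 ]
 [-0.93  -0.     0.367]
 [ 0.    -1.     0.   ]]
delta tool [ 0.0015  0.0001 -0.0001]
tilt corr (tool, deg) [-0.02  0.    0.02]
```

>>> {"api": "step_arm", "payload": {
  "moves": [
    [0,0.001,0,0,0,0],
    [0,0,0,0,0,0],
    [0,0,0,0,0,0],
    [0,0,0,0,0,0]
  ]
}}

```text
time: 7.43
eef_pos: [0.4655, -0.0006, 0.045]
orientation: [0.585, -0.585, 0.398, -0.398]
contact_force: [0.3, 0.2, -2.6]
gripper_width: 0.291
```

>>> {"api": "step_arm", "payload": {
  "moves": [
    [0,0.0005,0,0,0,0],
    [0,0,0,0,0,0],
    [0,0,0,0,0,0],
    [0,0,0,0,0,0]
  ]
}}

```text
time: 7.77
eef_pos: [0.4657, -0.0006, 0.0449]
orientation: [0.585, -0.585, 0.398, -0.398]
contact_force: [-0.3, -0.4, 2.3]
gripper_width: 0.293
```

On the bench now (force reversed). Releasing and rising.

>>> {"api": "step_arm", "payload": {
  "moves": [
    [0,0,0,0,0,0],
    [0,0,0,0,0,0],
    [0,0,0,0,0,0],
    [0,0,0,0,0,0],
    [0,0,0,0,0,0]
  ],
  "fingers": 1
}}

```text
time: 8.18
eef_pos: [0.4653, -0.0005, 0.0443]
orientation: [0.585, -0.585, 0.398, -0.398]
contact_force: [-0.4, -0.2, 0.3]
gripper_width: 0.634
```

>>> {"api": "step_arm", "payload": {
  "moves": [
    [0,0,0,0,0,0],
    [0,0,0,0,0,0],
    [0,0,0,0,0,0],
    [0,0,0,0,0,0],
    [0,0,0,0,0,0]
  ]
}}

```text
time: 8.6
eef_pos: [0.4654, -0.0005, 0.0444]
orientation: [0.585, -0.585, 0.398, -0.398]
contact_force: [-0.4, 0.1, 0.2]
gripper_width: 0.99
```

>>> {"api": "step_arm", "payload": {
  "moves": [
    [0,-0.015,0,0,0,0],
    [0,-0.03,0,0,0,0],
    [0,-0.03,0,0,0,0],
    [0,0,0,0,0,0],
    [0,0,0,0,0,0]
  ]
}}

```text
time: 9.02
eef_pos: [0.4669, -0.0009, 0.1212]
orientation: [0.585, -0.584, 0.396, -0.399]
contact_force: [0.5, 0.3, -1.4]
gripper_width: 1.003
```

```bash
cat > m.py <<'E'
from h import *
def meas(n):
    o=get_obs();im,d=get_image('wrist');save(n,im);i=camera_info('wrist')
    for r in trace('wrist','weight_a'):
        v,u=np.nonzero(r['region'])
        if not len(u): continue
        P=np.array([px2world(i,a,b,d[b,a]) for a,b in zip(u,v) if d[b,a]>0])
        print(r['confidence'],u.mean(),v.mean(),np.percentile(P[:,2],[5,50,95]).round(4))
        for lo,hi in [(.07,.08),(.03,.042)]:
            k=P[(P[:,2]>lo)&(P[:,2]<hi)]
            if len(k)>9: print(len(k),cv2.minEnclosingCircle(k[:,:2].astype(np.float32)))
E
python3 - <<'E'
from m import *
meas('w5')
goto([.468,.187,.125])
E
```

```text
0.98 281.06507648431426 214.98859217008038 [0.0181 0.0346 0.0727]
1194 ((0.46385982632637024, -0.000927348155528307), 0.013716260902583599)
2039 ((0.4632290005683899, -0.0013360172742977738), 0.02587359957396984)
0.78 46.519793459552496 123.21549053356283 [0.0056 0.0341 0.072 ]
676 ((0.46509936451911926, 0.18579944968223572), 0.013680681586265564)
2874 ((0.46494221687316895, 0.1873735636472702), 0.026306776329874992)
t 9.12 pos [ 4.647e-01 -4.000e-04  1.185e-01] F [ 0.42 -0.71 -0.01] w 0.999
axes x,y,z (cols):
 [[ 0.367 -0.001  0.93 ]
 [-0.93   0.     0.367]
 [-0.001 -1.    -0.001]]
delta tool [-0.1731 -0.0064  0.0719]
tilt corr (tool, deg) [ 0.07 -0.   -0.05]
```

View pics/w5.png

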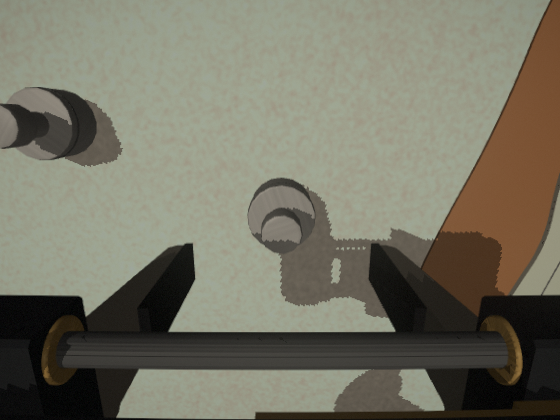

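Lighter one stands upright at (0.464, −0.001), pixel (281, 215). Moving to the other weight.

>>> {"api": "step_arm", "payload": {
  "moves": [
    [-0.034,-0.001,0.014,0,0,0],
    [-0.035,-0.001,0.014,0,0,0],
    [-0.035,0,0.014,0,0,0],
    [-0.035,0,0.014,0,0,0],
    [-0.0346,0,0.0145,0,0,0]
  ]
}}

```text
time: 9.53
eef_pos: [0.4655, 0.1883, 0.1195]
orientation: [-0.584, 0.585, -0.399, 0.397]
contact_force: [0.1, -0.3, 0.1]
gripper_width: 1.002
```

>>> {"api": "step_arm", "payload": {
  "moves": [
    [0,0,0,0,0,0],
    [0,0,0,0,0,0],
    [0,0,0,0,0,0],
    [0,0,0,0,0,0],
    [0,0,0,0,0,0]
  ]
}}

```text
time: 9.95
eef_pos: [0.4671, 0.1856, 0.1209]
orientation: [-0.584, 0.584, -0.399, 0.398]
contact_force: [0.3, 0.1, -0.3]
gripper_width: 0.998
```

Run:
```python
from m import *
meas('w6')
goto([.466,.187,.045])
```

```text
0.73 279.1565827057907 211.89794858478317 [0.0208 0.0365 0.0746]
1272 ((0.4665546715259552, 0.18736889958381653), 0.013852213509380817)
2073 ((0.46721309423446655, 0.1875297725200653), 0.02592400088906288)
0.56 479.9503322840154 279.840153899965 [0.0055 0.0349 0.0374]
1659 ((0.466966837644577, -4.8548256017966196e-05), 0.025899149477481842)
t 10.05 pos [0.4673 0.1858 0.1212] F [0.69 0.25 0.54] w 0.997
axes x,y,z (cols):
 [[ 0.365 -0.     0.931]
 [-0.931 -0.     0.365]
 [ 0.    -1.    -0.   ]]
delta tool [-0.0016  0.0762 -0.0008]
tilt corr (tool, deg) [0.02 0.   0.  ]
```

View pics/w6.png

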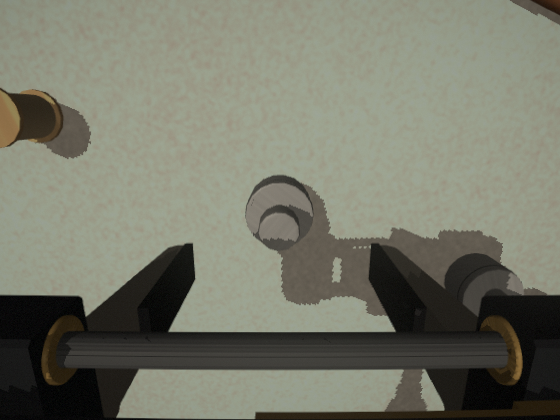

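Knob at (279, 228), 3 px left of the midline; a 1.3 mm correction while descending.

>>> {"api": "step_arm", "payload": {
  "moves": [
    [-0.0013,0.02,0,0,0,0],
    [0,0.02,0,0,0,0],
    [0,0.02,0,0,0,0],
    [0,0.0155,0,0,0,0],
    [0,0,0,0,0,0]
  ]
}}

```text
time: 10.47
eef_pos: [0.464, 0.1869, 0.0427]
orientation: [-0.583, 0.586, -0.4, 0.396]
contact_force: [-0.3, -0.9, -1.0]
gripper_width: 1.0
```

>>> {"api": "step_arm", "payload": {
  "moves": [
    [0,0,0,0,0,0],
    [0,0,0,0,0,0],
    [0,0,0,0,0,0]
  ]
}}

```text
time: 10.72
eef_pos: [0.468, 0.188, 0.0474]
orientation: [0.585, -0.584, 0.397, -0.399]
contact_force: [-0.0, -0.9, 0.5]
gripper_width: 1.0
```

>>> {"api": "step_arm", "payload": {
  "moves": [
    [0,0,0,0,0,0],
    [0,0,0,0,0,0],
    [0,0,0,0,0,0],
    [0,0,0,0,0,0],
    [0,0,0,0,0,0]
  ],
  "fingers": 0,
  "grip_force": 50
}}

```text
time: 11.13
eef_pos: [0.4668, 0.1881, 0.046]
orientation: [0.585, -0.585, 0.398, -0.398]
contact_force: [-0.3, 0.3, -0.2]
gripper_width: 0.659
```

>>> {"api": "step_arm", "payload": {
  "moves": [
    [0,0,0,0,0,0],
    [0,0,0,0,0,0],
    [0,0,0,0,0,0],
    [0,0,0,0,0,0],
    [0,0,0,0,0,0]
  ]
}}

```text
time: 11.55
eef_pos: [0.4668, 0.1879, 0.0459]
orientation: [-0.585, 0.585, -0.398, 0.398]
contact_force: [0.3, -2.4, -0.4]
gripper_width: 0.301
```

>>> {"api": "step_arm", "payload": {
  "moves": [
    [0,0,0,0,0,0],
    [0,0,0,0,0,0]
  ]
}}

```text
time: 11.72
eef_pos: [0.4668, 0.1878, 0.0459]
orientation: [-0.584, 0.585, -0.398, 0.398]
contact_force: [0.6, -1.2, -0.0]
gripper_width: 0.292
```

>>> {"api": "step_arm", "payload": {
  "moves": [
    [0,-0.004,0,0,0,0],
    [0,-0.01,0,0,0,0],
    [0,-0.015,0,0,0,0],
    [0,-0.015,0,0,0,0],
    [0,-0.015,0,0,0,0]
  ]
}}

```text
time: 12.13
eef_pos: [0.4658, 0.1881, 0.1053]
orientation: [-0.584, 0.585, -0.398, 0.397]
contact_force: [0.3, 0.5, -5.4]
gripper_width: 0.291
```

>>> {"api": "step_arm", "payload": {
  "moves": [
    [0,-0.015,0,0,0,0],
    [0,-0.015,0,0,0,0],
    [0,-0.008,0,0,0,0],
    [0,0,0,0,0,0],
    [0,0,0,0,0,0]
  ]
}}

```text
time: 12.55
eef_pos: [0.4665, 0.1881, 0.1428]
orientation: [0.585, -0.585, 0.398, -0.398]
contact_force: [-0.7, 0.7, -6.4]
gripper_width: 0.292
```

>>> {"api": "step_arm", "payload": {
  "moves": [
    [0,0,0,0,0,0],
    [0,0,0,0,0,0],
    [0,0,0,0,0,0],
    [0,0,0,0,0,0]
  ]
}}

```text
time: 12.88
eef_pos: [0.4662, 0.188, 0.1421]
orientation: [-0.584, 0.585, -0.398, 0.397]
contact_force: [-0.4, 0.2, -5.6]
gripper_width: 0.289
```

Run:
```python
from m import *
F=[]
for _ in range(4):
    im,d=get_image('side');F.append(get_obs()['contact_force'])
print(np.round(F,2),np.mean(F,0))
save('s7',im[150:350,100:400])
goto([.542,-.245,.145])
```

```text
[[ 0.44  0.07 -6.37]
 [ 0.77  0.43 -6.22]
 [ 0.59  1.13 -5.99]
 [-0.91  0.35 -5.41]] [ 0.22205508  0.49295234 -5.99802177]
t 13.08 pos [0.4667 0.188  0.1428] F [-0.91  0.35 -5.41] w 0.291
axes x,y,z (cols):
 [[ 0.367 -0.     0.93 ]
 [-0.93  -0.     0.367]
 [-0.    -1.    -0.   ]]
delta tool [ 0.4305 -0.0022 -0.0889]
tilt corr (tool, deg) [ 0.01 -0.   -0.  ]
```

View pics/s7.png

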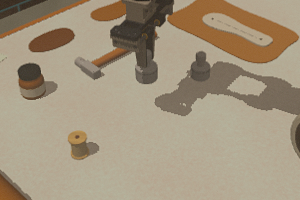

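6.0 N: this is the heavier one. Raising more, then carrying it over the pattern.

>>> {"api": "step_arm", "payload": {
  "moves": [
    [0,-0.015,0,0,0,0],
    [0,-0.02,0,0,0,0],
    [0.01,-0.015,-0.002,0,0,0],
    [0.02,0,-0.004,0,0,0],
    [0.025,0,-0.005,0,0,0]
  ]
}}

```text
time: 13.5
eef_pos: [0.4776, 0.1333, 0.1945]
orientation: [0.586, -0.584, 0.396, -0.398]
contact_force: [1.1, 0.3, -6.6]
gripper_width: 0.292
```

>>> {"api": "step_arm", "payload": {
  "moves": [
    [0.025,0,-0.005,0,0,0],
    [0.025,0,-0.005,0,0,0],
    [0.025,0,-0.005,0,0,0],
    [0.025,0,-0.005,0,0,0],
    [0.025,0,-0.005,0,0,0]
  ]
}}

```text
time: 13.92
eef_pos: [0.4994, 0.0062, 0.1929]
orientation: [0.585, -0.585, 0.398, -0.398]
contact_force: [0.5, 0.2, -6.0]
gripper_width: 0.29
```

>>> {"api": "step_arm", "payload": {
  "moves": [
    [0.025,0,-0.005,0,0,0],
    [0.025,0,-0.005,0,0,0],
    [0.025,0,-0.005,0,0,0],
    [0.025,0,-0.005,0,0,0],
    [0.025,0,-0.005,0,0,0]
  ]
}}

```text
time: 14.33
eef_pos: [0.522, -0.1193, 0.1928]
orientation: [0.585, -0.585, 0.398, -0.398]
contact_force: [0.6, 0.4, -5.8]
gripper_width: 0.294
```

>>> {"api": "step_arm", "payload": {
  "moves": [
    [0.025,0,-0.005,0,0,0],
    [0.025,0,-0.005,0,0,0],
    [0.025,0,-0.005,0,0,0],
    [0.02,0.01,-0.004,0,0,0],
    [0.01,0.01,-0.004,0,0,0]
  ]
}}

```text
time: 14.75
eef_pos: [0.5399, -0.2271, 0.1733]
orientation: [-0.584, 0.584, -0.397, 0.399]
contact_force: [-0.4, -0.8, -5.1]
gripper_width: 0.295
```

>>> {"api": "step_arm", "payload": {
  "moves": [
    [0,0.01,0,0,0,0],
    [0,0.01,0,0,0,0],
    [0,0,0,0,0,0],
    [0,0,0,0,0,0],
    [0,0,0,0,0,0]
  ]
}}

```text
time: 15.17
eef_pos: [0.5393, -0.2232, 0.1532]
orientation: [0.585, -0.585, 0.397, -0.398]
contact_force: [-0.0, -0.1, -6.0]
gripper_width: 0.292
```

Run:
```python
from m import *
goto([.542,-.245,.145])
```

```text
t 15.17 pos [ 0.5393 -0.2232  0.1532] F [-0.04 -0.13 -6.04] w 0.292
axes x,y,z (cols):
 [[ 0.368  0.     0.93 ]
 [-0.93   0.     0.368]
 [ 0.    -1.     0.   ]]
delta tool [ 0.0213  0.0082 -0.0055]
tilt corr (tool, deg) [-0.02 -0.    0.  ]
```

>>> {"api": "step_arm", "payload": {
  "moves": [
    [0.01,0.004,-0.003,0,0,0],
    [0.011,0.004,-0.0025,0,0,0],
    [0,0,0,0,0,0],
    [0,0,0,0,0,0],
    [0,0,0,0,0,0]
  ]
}}

```text
time: 15.58
eef_pos: [0.5416, -0.2459, 0.1448]
orientation: [0.585, -0.584, 0.398, -0.398]
contact_force: [0.1, 0.2, -6.7]
gripper_width: 0.291
```

>>> {"api": "step_arm", "payload": {
  "moves": [
    [0,0,0,0,0,0],
    [0,0,0,0,0,0],
    [0,0,0,0,0,0],
    [0,0,0,0,0,0],
    [0,0,0,0,0,0]
  ]
}}

```text
time: 16.0
eef_pos: [0.5417, -0.2456, 0.145]
orientation: [0.585, -0.585, 0.398, -0.398]
contact_force: [0.3, 0.1, -6.1]
gripper_width: 0.293
```

Run:
```python
from m import *
for c in ['top','side','wrist']:
    im,d=get_image(c);i=camera_info(c)
    save('f_'+c,im if c=='wrist' else cv2.resize(im[100:300,150:450],None,fx=2.5,fy=2.5))
    for t in ['weight_a','pattern','hammer','jar','spool']:
        for r in recognise(c,t): print(c,t,round(r['confidence'],2),toworld(i,r['xyz']).round(3))
goto([.542,-.245,.145])
```

```text
top weight_a 0.75 [0.463 0.002 0.031]
top pattern 0.91 [ 0.205 -0.331  0.003]
top pattern 0.69 [ 0.633 -0.233  0.001]
top hammer 0.88 [0.691 0.108 0.023]
top hammer 0.41 [0.467 0.391 0.053]
top jar 0.56 [0.692 0.107 0.022]
top jar 0.55 [0.712 0.344 0.07 ]
top spool 0.65 [0.467 0.391 0.051]
side weight_a 0.78 [ 0.533 -0.227  0.128]
side weight_a 0.62 [0.458 0.008 0.041]
side pattern 0.78 [ 0.59  -0.244  0.011]
side hammer 0.64 [0.683 0.133 0.022]
side hammer 0.3 [0.46  0.009 0.046]
side jar 0.97 [0.699 0.363 0.051]
side spool 0.82 [0.455 0.403 0.042]
wrist weight_a 0.92 [ 0.473 -0.027  0.02 ]
wrist weight_a 0.63 [ 0.552 -0.241  0.135]
wrist pattern 0.64 [ 0.607 -0.243  0.008]
t 16.9 pos [ 0.5417 -0.2457  0.1449] F [ 0.11  0.12 -6.28] w 0.294
axes x,y,z (cols):
 [[ 0.367 -0.     0.93 ]
 [-0.93   0.     0.367]
 [-0.    -1.    -0.   ]]
delta tool [-0.0005 -0.0001  0.0006]
tilt corr (tool, deg) [ 0.  0. -0.]
```

View pics/f_side.png

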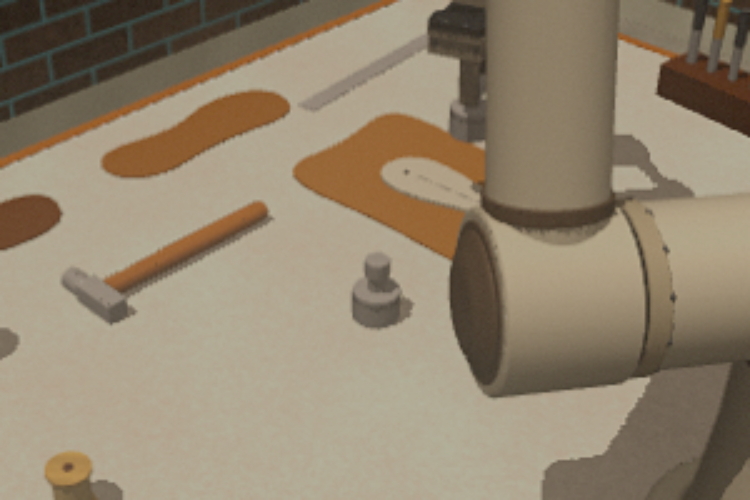

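View pics/f_wrist.png

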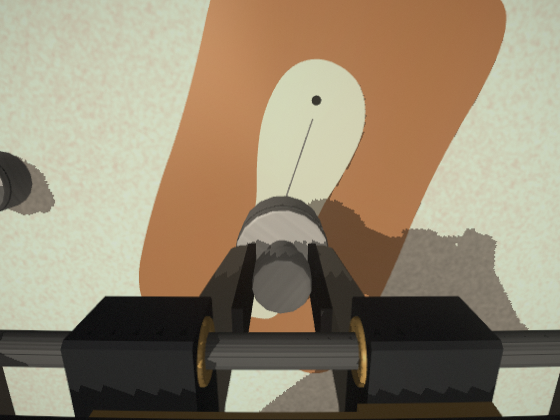

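View pics/f_top.png

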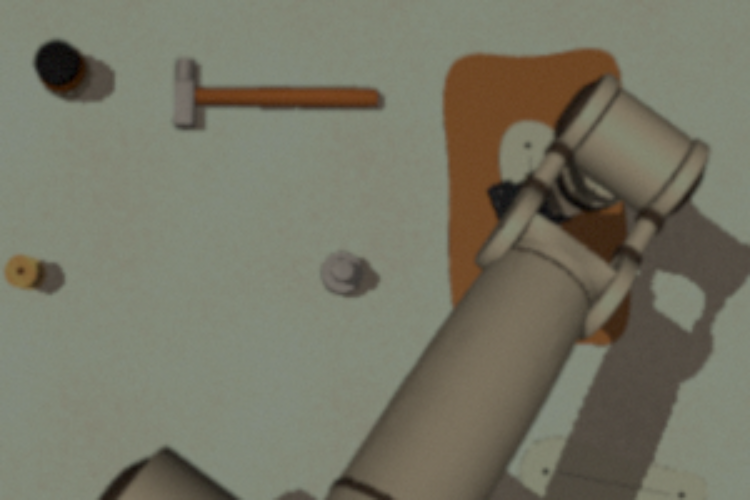

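The weight is held upright over the pattern and is still; the wrist picture shows it at (282, 250) above the white sole. The lighter one stands at (376, 290) in the side crop. Hammer, jar and spool read as they did at the start. Handing in.

```bash
python3 -c "
from plant import *
print(job_done())"
```

```text
the job is handed in; nothing more can be done
None
```

I lifted both weights and handed in holding the heavier one over the middle of the white insole pattern; no verdict is reported after hand-in.

- **Lighter weight:** the one at about (0.465, 0.00) felt like 3.3 N. I set it back and let go. It stands upright within about 3 mm of where it started.
- **Heavier weight:** the one at about (0.467, 0.187) felt like 6.0 N. The gripper is at (0.542, −0.246), under 1 mm from my measured pattern middle of (0.542, −0.245). The underside is about 99 mm above the bench, and the weight is upright and still.
- **Other things:** the final readings for the jar, spool and hammer agree with the first to within a few millimetres. The arm hid part of the pattern in the last pictures, so I could not re-measure its middle. The parts in view had not moved, and nothing touched it.
- **Disagreement:** in the final top view, recognition also reported a low-confidence "hammer" at the spool's place and a "jar" at the hammer's. I took these as false hits because the pictures show all three where they were.

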